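# Charge the drying box with crosswise-stacked ingots through its flap

### The arm

A 6-joint arm with a two-finger parallel gripper is mounted at the origin on a cart in front of the work surface, level with it; the furniture and walls round the work are solid. World frame = base frame: x ahead of the robot, y to its left, z up, the work surface at z = 0. Lengths are in mm, angles in rad, forces in N, time in s.
With the tool pointing down it reaches from about 375 to 825 mm from the base axis. Payload 5.5 kg.
Tool frame: the origin (TCP) lies on the centre line of the jaws, within the pads' length; the fingertips stand 17 mm ahead of it and the grasp point (between the pads) lies 2 mm behind it; z points along the fingers, y is the line along which they close (so a half turn about z gives the same grasp; the last joint's range is limited). The gripper opens to 85 mm and grips with 20 to 120 N. Pads are 22 mm wide; open, the fingers measure 114 mm over their backs; the gripper's body (76 mm by 85 mm) begins 54 mm behind the grasp point. The pads swing forward as they close: fully open they stand 13 mm farther back than shut.
Start: joints at [-1.126, 0.314, -0.047, 1.21, 0, 1.571], TCP at [258.163, -541.615, 248.299] pointing down, gripper open.
Joint ranges: [-2.67, 2.67], [-0.69, 1.73], [-1.03, 1.25], [-2.08, 2.16], [-1.42, 1.45], [-3.14, 3.14]. Speed limits (rad/s): [2.39, 2.39, 3.01, 3.14, 3.14, 3.14].

### API

Orientations are given as a unit quaternion [x, y, z, w].
In Python, from plant import bot, read_camera, camera_model gives the robot as it stands.
- The arm moves only by the tool jog_arm, never from a script. Its argument "motion" is a list that holds one entry, the list of rows, each a list of 7 numbers: the turn, a rotation vector about the tool's x, y, z normalised to -1 to 1, where 1 is 0.08 rad, then the shift along the tool's x, y, z normalised to -1 to 1, where 1 is 0.06 m, then the gripper command: -1 is fully open, 1 is shut, values between are in proportion. In form: [[[wx, wy, wz, x, y, z, grip], ...]]. A call has 1 to 8 rows; each row shifts and turns the commanded pose from where the row before left it, along the tool's axes as they then stand; what a row does not reach is not made up. A row lasts 1/8 s, in which the tool goes at most 62.5 mm and 10.7 degrees, less where a joint would pass 70% of its speed; a pose out of reach is approached as far as the arm can. A call with a number of a shift or a turn outside -1 to 1 is refused whole. A call with a gripper value outside its range is refused whole. The fingers move at their own pace and stop on an object; "force" is the grip in N (left out, the last holds). Time passes only in rows, so rows that do not move let the fingers close. It gives the time, the measured TCP pose, the force, the opening and the grip force at its end, in the units of the state.
- bot.get_obs(): the state, without advancing time (a new reading comes with each control period).
- read_camera(name): name is "scene" or "side" or "wrist"; returns (picture, depth): 420x560x3 uint8, red, green, blue; 420x560 float32, mm along the optical axis (not along the pixel's ray), 0 where there is no reading.
- camera_model(name): a dict with "mtx" (3x3 intrinsics, pixels), "origin" and "attitude" of the camera in the world. Camera axes: x right, y down, z forward; pixel columns grow to the right and rows downward; lengths in mm; the calibration is good to about 2 mm. A picture is of the moment at which its call begins: read the wrist's pose just before it. camera_model takes no time and is no camera call; for the wrist camera it gives the pose at the moment of the call.
- bot.close_job(): hands the job in; it is judged then, once.
The state is a dict: "t": time; "q": joint angles; "qvel": joint speeds; "joint_torque": joint torques, N m; "tool_pos": TCP position; "tool_rot": TCP orientation; "force": force on the tool from outside, world axes, zero at the start; "moment": the same for the moment, N m; "width": finger opening in mm; "grip_force": force on a finger pad.
Only numpy, scipy, OpenCV 4.12 (cv2) and the standard library are available. Lean on these libraries where they do the work, as an engineer would, in place of code of your own. Each camera call takes 0.05 s, during which the arm holds its last target. There are 200 camera calls.

### The job

Finish loading the sled: lay the two loose ingots side by side as a second layer across the two already on it, each kept the same way up as it lies now and centred over the sled from side to side. Only then push the loaded sled by its wooden handle through the yellow flap until it is fully home in the drying box, so that all four ingots stay stacked and the flap falls shut behind them; keep the hand out of the box and leave the tin, clip and dropper bottle where they are.

Things in the scene. Friction and masses are not known exactly. Their poses are not given: they have to be found in the camera images.
- drying_box: fixed grey box, 144 wide, 108 high, x = -6 to 200 mm; doorway 124 wide, 82 high. Origin: table level, middle of the closed flap's plane; x into the box, z up. A 4 mm grey steel deck runs from x = -240 mm through to a rubber back stop with its face at x = 184 mm; outside, guides 120 mm apart, 14 mm high, keep the sled straight
- flap (a joint): yellow sheet flap 116 x 66 mm, 60 g, hinged along the top of the doorway 82 mm above the table. 0 = hanging shut; grows to 1.5 rad as its lower edge swings into the box. No spring or latch: the load pushes it open (under 2 N) and it drops shut by its weight once the load is 60 mm past
- flap_edge (a point): middle of the flap's lower edge, shut 16 mm above the table: the sled's plate and flat tail run under it, the ingots do not
- sled: loose dark steel sled, 0.3 kg: plate 112 x 112 x 4 mm, rims 7 mm high at front and sides, flat tail to the handle. Origin: centre of the plate's underside, 4 mm above the table; x forward into the box, y left, z up. ingot_c and ingot_d lie on it along x, tops 30 mm above the table. About 3 N slide it. Home, this origin is at x = 128 mm of drying_box; it starts at about -160
- sled_handle (a point): the sled's wooden handle: an upright block 16 mm along the sled, 24 mm across, from 8 to 54 mm above the table; this point lies in its middle, 34 mm above the table, 205 mm behind the sled's origin. With the sled home it stands 77 mm outside the flap
- ingot_a: loose aluminium ingot, tapered bar 22 mm high: broad face 100 x 36 mm, opposite narrow face 92 x 26 mm, about 0.18 kg. It lies broad face down on the table. Origin: centre of the underside as it lies; x along its length, y across, z up. 
- ingot_b: loose aluminium ingot, tapered bar 22 mm high: broad face 100 x 36 mm, opposite narrow face 92 x 26 mm, about 0.18 kg. It lies broad face up (narrow face down) on the table. Origin: centre of the underside as it lies; x along its length, y across, z up. 
- ingot_c: aluminium ingot, tapered bar 22 mm high: broad face 100 x 36 mm, opposite narrow face 92 x 26 mm, about 0.18 kg. It lies broad face down on the sled, lengthwise, on the side of sled y = +30 mm. Origin: centre of the underside as it lies; x along its length, y across, z up. 
- ingot_d: aluminium ingot, tapered bar 22 mm high: broad face 100 x 36 mm, opposite narrow face 92 x 26 mm, about 0.18 kg. It lies broad face up on the sled, lengthwise, on the side of sled y = -30 mm. Origin: centre of the underside as it lies; x along its length, y across, z up. 
- screw_tin: open round tin of screws, 58 mm across, 22 mm high; leave it alone. Origin: centre of its underside
- spring_clip: white spring clip lying on the table, 46 x 91 x 17 mm; leave it alone. Origin: centre of its underside
- green_dropper: small green dropper bottle with a white cap, 25 mm across, 67 mm high; leave it alone. Origin: centre of its underside
Not all that is in view belongs to the job. What is shaped like the ingot_a but black or orange is not meant.

How it is judged:
By the outcome, as a careful person would: the job done as asked, in the order asked, and still so for the second after the job is handed in, with the robot touching nothing.
It also fails if it takes over 72 s, if anything falls off the work surface, if the arm or the gripper's body presses on something with over 40 N, if the wrist force passes 120 N, or if a joint passes its speed limit or range.

## Working session

There is one attempt and no reset: what is moved stays moved. The work goes in short steps, Python scripts to look and compute and a tool call to move; the robot and the scene stay as the last step left them, time stands still between calls to the robot, and variables do not carry over. Pictures are saved under pics/ and viewed, at most 10 in all, crops included, and the job is handed in when it is done.

Besides the shell and the picture viewer there is one more tool, called as name(argument=value, ...) on one line, values as JSON. jog_arm: Moves the arm, as the interface text tells. Scaled input: -1 to 1 covers 0.06 m each way for a shift and 0.08 rad each way for a turn. Its arguments: {"type":"object","properties":{"motion":{"type":"array","items":{"type":"array","items":{"type":"array","items":{"type":"number"}}}},"force":{"type":"number"}},"required":["motion"]}

```bash
mkdir -p pics; ls; cat > h.py <<'E'
import numpy as np, cv2
from plant import bot, read_camera, camera_model
from scipy.spatial.transform import Rotation as R
def cam(n):
    m=camera_model(n); p,d=read_camera(n); return p,d,m
def rot(m):
    a=np.array(m["attitude"],float); return a if a.shape==(3,3) else R.from_quat(a).as_matrix()
def cloud(d,m):
    K=np.array(m["mtx"]); v,u=np.indices(d.shape)
    c=np.stack([(u-K[0,2])/K[0,0]*d,(v-K[1,2])/K[1,1]*d,d],-1)
    w=c@rot(m).T+np.array(m["origin"]); w[d<=0]=np.nan; return w
E
python3 - <<'E'
from h import *
print(bot.get_obs())
for n in ["scene","side"]:
    p,d,m=cam(n); print(n,m); np.savez(f"pics/{n}0.npz",p=p,d=d,w=cloud(d,m))
    cv2.imwrite(f"pics/{n}0.png",p[...,::-1])
E
```

```text
pics
{'t': 0.0, 'q': array([-1.12602489e+00,  3.14248822e-01, -4.80954454e-02,  1.21022473e+00,
       -1.11722357e-05,  1.57076003e+00]), 'qvel': array([-0.00054869,  0.00091034, -0.00032227,  0.00154211, -0.00062764,
       -0.0021391 ]), 'joint_torque': array([ 2.76985316e-03, -5.39588606e+01,  3.39748120e+01,  1.92688394e-02,
       -7.24350798e-05, -1.88211686e-05]), 'tool_pos': array([ 257.9020644 , -541.11140834,  247.41372204]), 'tool_rot': array([ 9.75369651e-01,  2.20574836e-01, -2.00919952e-04, -8.63277477e-04]), 'force': array([ 0.92937232, -0.65570435,  0.03651899]), 'moment': array([-0.01133286, -0.01065504, -0.04137319]), 'grip_force': 0.0, 'width': 85.44462044279344}
scene {'mtx': array([[457.67403466,   0.        , 283.98419583],
       [  0.        , 457.67403466, 204.69415492],
       [  0.        ,   0.        ,   1.        ]]), 'origin': array([-444.8552319 ,  401.63249168,  896.93124144]), 'attitude': array([-0.42856433,  0.77760677, -0.40617162,  0.21606698])}
side {'mtx': array([[404.13100622,   0.        , 279.58935612],
       [  0.        , 404.13100622, 214.89733852],
       [  0.        ,   0.        ,   1.        ]]), 'origin': array([  203.0409816 , -1258.70278425,   778.08355204]), 'attitude': array([ 0.8654256 , -0.13625097,  0.0678682 , -0.47735534])}
```

View pics/scene0.png

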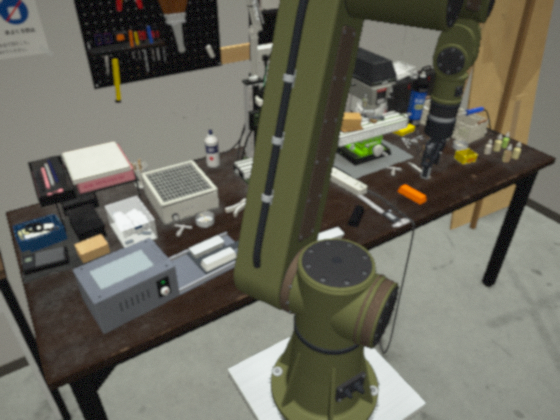

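View pics/side0.png

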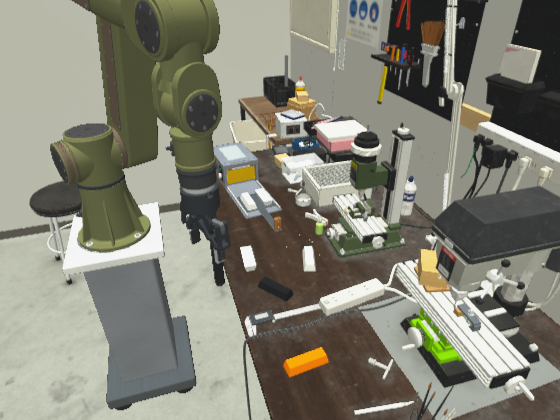

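The side view shows the box with its yellow flap at (240,172), the sled with two ingots at (255,198), the handle at (277,224), and the loose ingots at (249,258) and (309,258). The tin is at (303,199), the clip at (316,214) and the green bottle at (319,228).

```bash
python3 - <<'E'
from h import *
z=np.load("pics/side0.npz"); p,w=z['p'].astype(int),z['w']
def rep(n,box,mask):
    u0,v0,u1,v1=box; s=np.s_[v0:v1,u0:u1]; q=w[s][mask[s]&np.isfinite(w[s][...,0])]
    if len(q)<4: print(n,len(q));return
    r=cv2.minAreaRect(q[:,:2].astype(np.float32)); print(n,len(q),'rect',np.round(r[0]),np.round(r[1]),round(r[2],1),'z',np.round(np.percentile(q[:,2],[5,50,95])), 'mean',np.round(q.mean(0)))
mn,mx=p.min(-1),p.max(-1)
white=(mn>140); Z=w[...,2]
rep('I1',(235,240,262,275),white&(Z>14)); rep('I2',(298,240,320,275),white&(Z>14))
rep('I1all',(235,240,262,275),Z>5); rep('I2all',(298,240,320,275),Z>5)
rep('sled ing',(232,183,275,215),white&(Z>22))
yel=(p[...,0]>150)&(p[...,2]<90)
rep('flap',(222,160,262,186),yel)
rep('handle',(270,214,284,234),(Z>25)); rep('handletop',(270,214,284,234),(Z>48))
rep('green',(312,215,328,238),Z>15);rep('tin',(293,185,312,208),Z>8);rep('clip',(303,206,330,222),Z>6)
rep('boxtop',(212,140,262,170),Z>100)
c=cv2.resize(z['p'][130:290,200:360,::-1],(800,800),interpolation=cv2.INTER_CUBIC)[:600]
cv2.imwrite('pics/c1.png',cv2.resize(z['p'][140:280,200:380,::-1],(756,588),interpolation=cv2.INTER_CUBIC))
E
```

```text
I1 262 rect [ 392. -305.] [104.  36.] 84.5 z [18. 23. 25.] mean [ 391. -310.   22.]
I2 204 rect [ 567. -362.] [93. 30.] 72.0 z [16. 22. 25.] mean [ 566. -366.   22.]
I1all 281 rect [ 388. -276.] [ 49. 162.] 0.8 z [13. 22. 25.] mean [ 391. -312.   21.]
I2all 263 rect [ 571. -357.] [117.  43.] 64.9 z [ 7. 22. 25.] mean [ 564. -369.   19.]
sled ing 267 rect [503.  27.] [ 97. 112.] 6.1 z [24. 31. 34.] mean [505.  19.  30.]
flap 353 rect [483. 180.] [117.  15.] 7.2 z [24. 50. 75.] mean [483. 180.  49.]
handle 66 rect [ 524. -181.] [21. 19.] 15.1 z [28. 45. 57.] mean [ 523. -183.   43.]
handletop 27 rect [ 524. -181.] [21. 19.] 15.1 z [49. 54. 57.] mean [ 524. -181.   53.]
green 130 rect [ 663. -239.] [180.  46.] 72.8 z [16. 34. 59.] mean [ 659. -228.   34.]
tin 202 rect [683.   7.] [135.  61.] 77.8 z [ 9. 17. 50.] mean [685.  -7.  20.]
clip 126 rect [ 685. -163.] [ 81. 156.] 2.3 z [ 8. 16. 58.] mean [ 672. -163.   22.]
boxtop 853 rect [432. -98.] [972. 169.] 82.4 z [104. 109. 460.] mean [457. 184. 141.]
```

View pics/c1.png

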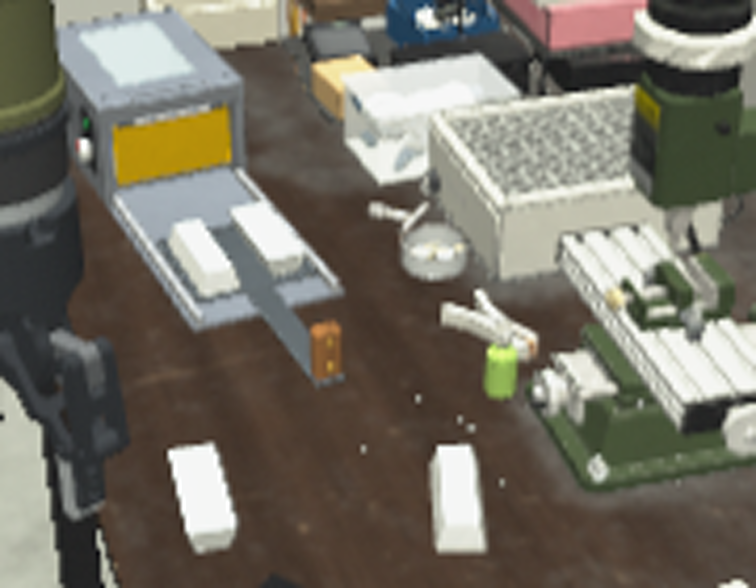

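The crop confirms ingot_b (broad face up) on the left at about (392,-308) and ingot_a (narrow top) on the right at about (566,-360). The sled axis heads about 96.5° and its origin is near (501,23). I'll go above ingot_a first.

jog_arm(motion=[[[0,0,0,0.74,-0.065,0.1,-1],[0,0,0,0.74,-0.065,0.1,-1],[0,0,0,0.74,-0.065,0.1,-1],[0,0,0,0.74,-0.065,0.1,-1],[0,0,0,0.74,-0.065,0.1,-1],[0,0,0,0.74,-0.065,0.1,-1],[0,0,0,0.74,-0.065,0.1,-0.2],[0,0,0,0.74,-0.065,0.1,-0.2]]])

```text
t: 1.1
tool_pos: [566.3, -359.6, 199.5]
tool_rot: [0.975, 0.221, -0.0, -0.0]
force: [-0.3, -0.7, 0.1]
width: 52.1
grip_force: 0.0
```

jog_arm(motion=[[[0,0,-1,0,0,0,-0.2],[0,0,-1,0,0,0,-0.2],[0,0,-1,0,0,0,-0.2],[0,0,-1,0,0,0,-0.2],[0,0,-1,0,0,0,-0.2],[0,0,-1,0,0,0,-0.2],[0,0,-1,0,0,0,-0.2],[0,0,-1,0,0,0,-0.2]]])

```text
t: 2.1
tool_pos: [565.0, -360.4, 199.7]
tool_rot: [0.856, 0.517, -0.0, -0.001]
force: [-0.1, 0.3, -0.2]
width: 51.4
grip_force: 0.0
```

jog_arm(motion=[[[0,0,-1,0,0,0,-0.2],[0,0,-1,0,0,0,-0.2],[0,0,0,0,0,0,-0.2]]])

```text
t: 2.48
tool_pos: [565.1, -360.5, 199.8]
tool_rot: [0.813, 0.583, -0.0, -0.0]
force: [0.7, -0.1, 0.5]
width: 51.3
grip_force: 0.0
```

```bash
cat >> h.py <<'E'
def rect(q):
    r=cv2.minAreaRect(q.astype(np.float32)); (cx,cy),(a,b),t=r
    if a<b: a,b,t=b,a,t+90
    return np.round([cx,cy,a,b,(t+90)%180-90],1)
def blobs(w,zlo,zhi,extra=None,minn=150):
    m=((w[...,2]>zlo)&(w[...,2]<zhi)).astype(np.uint8)
    if extra is not None: m&=extra.astype(np.uint8)
    n,l,s,c=cv2.connectedComponentsWithStats(m)
    for i in range(1,n):
        if s[i,4]>minn:
            q=w[l==i]; print('pix',np.round(c[i]),s[i,4],'rect',rect(q[:,:2]),'z',np.round(np.percentile(q[:,2],[5,50,95]),1))
E
python3 - <<'E'
from h import *
o=bot.get_obs(); p,d,m=cam("wrist"); w=cloud(d,m)
Rt=R.from_quat(o['tool_rot']).as_matrix()
print('cam in tool',np.round(Rt.T@(np.array(m['origin'])-o['tool_pos']),1),np.round(Rt.T@rot(m),2).tolist())
cv2.imwrite('pics/w1.png',p[...,::-1]); np.savez('pics/w1.npz',p=p,w=w)
wh=p.min(-1)>110
blobs(w,18,28,wh); blobs(w,4,28,None)
p,d,m=cam("side"); ws=cloud(d,m); blobs(ws[:330],18,28,(p.min(-1)>140)[:330],80)
E
```

```text
cam in tool [  69.7   -0.7 -124.6] [[0.0, -0.96, -0.27], [1.0, 0.0, 0.0], [0.0, -0.27, 0.96]]
pix [378.  11.] 168 rect [ 680.2 -251.5   12.     8.8  -77.9] z [18.3 19.9 24.9]
pix [ 74. 186.] 4512 rect [ 391.8 -303.7   99.9   37.4   85.2] z [19.6 21.  22.2]
pix [284. 181.] 3091 rect [ 568.5 -358.    92.6   27.1   72.4] z [19.4 20.9 22.1]
pix [460. 305.] 498 rect [ 686.8 -523.6   59.    22.6  -19.5] z [18.5 24.2 26.6]
pix [334. 359.] 806 rect [ 555.5 -540.1   45.5   33.7  -27.2] z [19.2 25.3 26.9]
pix [331.   9.] 245 rect [ 647.8 -237.2   23.     8.   -40.1] z [ 5.6 16.1 27.1]
pix [380.  28.] 2334 rect [ 682.3 -262.8   60.3   46.1   43.2] z [ 8.9 11.9 25.1]
pix [415. 142.] 2423 rect [ 702.6 -351.7   82.7   54.4   -2.8] z [ 9.3 11.5 24.6]
pix [284. 179.] 3939 rect [ 568.4 -357.6   97.7   34.5   72.3] z [ 7.8 20.6 22. ]
pix [ 76. 186.] 5004 rect [ 391.8 -303.6  100.1   37.4   85.2] z [12.1 20.9 22.2]
pix [490. 305.] 2582 rect [ 744.4 -538.4  168.7   93.9  -37.1] z [ 4.7  8.3 25.6]
pix [155. 289.] 679 rect [ 411.5 -421.8   32.8   21.8   36. ] z [ 5.5 19.2 21.9]
pix [221. 329.] 605 rect [ 456.4 -481.4   30.9   23.1   34.5] z [ 6.  20.  21.9]
pix [332. 355.] 1283 rect [ 554.5 -540.7   48.1   34.5  -23.4] z [ 5.9 22.4 26.7]
pix [144. 401.] 285 rect [ 344.2 -548.4   40.4   17.4   79.4] z [ 7.7 12.8 14. ]
pix [200. 101.] 146 rect [4.8160e+02 1.3295e+03 5.0010e+02 6.1000e+01 8.0000e-01] z [18.7 23.6 27.3]
pix [248. 256.] 245 rect [ 391.7 -305.   103.9   35.5   84.8] z [20.5 22.8 25.2]
pix [309. 256.] 180 rect [ 567.4 -360.9   95.1   27.2   72.5] z [19.8 22.8 25.1]
pix [351. 295.] 579 rect [ 618.9 -552.8  185.4   47.5    7.9] z [19.1 26.4 27.8]
```

View pics/w1.png

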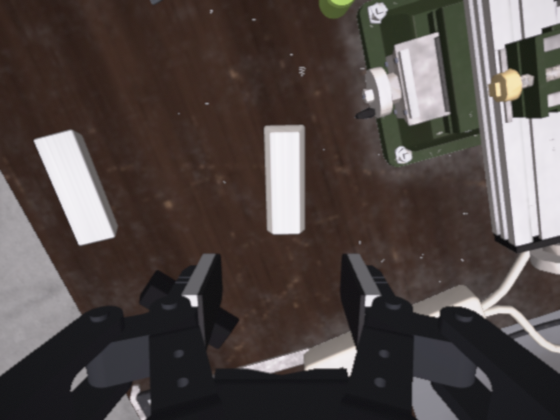

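The wrist view shows ingot_a under the jaws at (285,181) and ingot_b at (76,186). Both match the 92x26 and 100x36 faces expected. I'll descend and grasp ingot_a.

jog_arm(motion=[[[0,0,-0.24,0.057,0.04,0.55,-0.2],[0,0,0,0,0,0.55,-0.2],[0,0,0,0,0,0.55,-0.2],[0,0,0,0,0,0.55,-0.2],[0,0,0,0,0,0.4,-0.2],[0,0,0,0,0,0.2,-0.2],[0,0,0,0,0,0.15,-0.2],[0,0,0,0,0,0,-0.2]]], force=50)

```text
t: 3.58
tool_pos: [568.8, -358.2, 23.3]
tool_rot: [0.807, 0.591, -0.0, -0.0]
force: [0.1, 0.4, 0.3]
width: 51.3
grip_force: 0.0
```

jog_arm(motion=[[[0,0,0,0,0,0.05,0.2],[0,0,0,0,0,0,0.5],[0,0,0,0,0,0,0.5],[0,0,0,0,0,0,0.5],[0,0,0,0,0,0,0.5]]], force=50)

```text
t: 4.2
tool_pos: [569.5, -358.7, 22.0]
tool_rot: [0.807, 0.591, 0.0, 0.001]
force: [-1.9, 0.1, 5.3]
width: 30.2
grip_force: 60.9
```

The opening of 30 mm means the pads hold too high on the taper, so I'll regrip lower.

jog_arm(motion=[[[0,0,0,0,0,0,0],[0,0,0,0,0,0,-0.05],[0,0,0,0,0,0.07,-0.05],[0,0,0,0,0,0.04,-0.05],[0,0,0,0,0,0,-0.05]]])

```text
t: 4.82
tool_pos: [568.8, -358.2, 14.9]
tool_rot: [0.807, 0.591, 0.0, 0.0]
force: [-4.5, 1.7, 11.0]
width: 44.4
grip_force: 5.5
```

jog_arm(motion=[[[0,0,0,0,0,0,0.2],[0,0,0,0,0,0,0.4],[0,0,0,0,0,0,0.4],[0,0,0,0,0,0,0.4]]], force=50)

```text
t: 5.32
tool_pos: [570.0, -359.0, 16.3]
tool_rot: [0.807, 0.591, 0.001, 0.002]
force: [-2.5, 2.4, 17.3]
width: 34.2
grip_force: 54.5
```

jog_arm(motion=[[[0,0,0,0,0,-0.1,0.4],[0,0,0,0,0,-0.3,0.4],[0,0,0,0,0,-0.5,0.4],[0,0,0,0,0,-0.6,0.4],[0,0,0,0,0,-0.6,0.4],[0,0,0,0,0,-0.4,0.4],[0,0,0,0,0,0,0.4]]], force=60)

```text
t: 6.2
tool_pos: [570.1, -359.0, 166.4]
tool_rot: [0.807, 0.591, 0.001, 0.002]
force: [-0.2, -0.8, -1.2]
width: 33.7
grip_force: 60.0
```

```bash
python3 - <<'E'
from h import *
o=bot.get_obs(); print(np.round(o['q'],3),o['tool_pos'])
p,d,m=cam("side"); w=cloud(d,m); cv2.imwrite('pics/s2.png',p[...,::-1])
rgb=p.astype(int)
h=(w[...,2]>46)&(w[...,2]<60); h[:,:262]=0; h[:,290:]=0; h[:205]=0; h[240:]=0
blobs(w,46,60,h,10)
s=np.zeros(h.shape,bool); s[175:222,225:285]=1
blobs(w,24,36,s&(rgb.min(-1)>130),40)
p,d,m=cam("wrist"); w=cloud(d,m); blobs(w,100,170,p.min(-1)>110,100)
cv2.imwrite('pics/w2.png',p[...,::-1])
E
```

```text
[-0.562  0.487  0.019  1.098 -0.     1.316] [ 570.06573932 -358.95321881  166.37104331]
pix [277. 218.] 30 rect [ 524.  -179.7   22.9   14.9    4.6] z [46.3 53.6 57.2]
pix [263. 195.] 142 rect [532.9  28.  102.2  35.6 -83.8] z [26.7 30.6 33. ]
pix [248. 199.] 112 rect [471.7  18.7  95.9  29.6 -85.4] z [25.9 30.2 33.7]
pix [522.  48.] 142 rect [ 709.7 -301.5   43.1    1.9   87.1] z [101.  102.  103.2]
pix [548. 129.] 5351 rect [ 706.4 -354.7  145.8   29.1   82.4] z [107.6 109.1 133.5]
pix [540.  99.] 109 rect [ 695.4 -322.5    7.7    3.9   87.8] z [131.  132.2 133.1]
pix [531. 182.] 307 rect [ 705.9 -373.5   99.1    2.    87.3] z [101.1 102.1 103.3]
pix [281. 261.] 17034 rect [ 568.7 -357.1   97.7   36.    72.5] z [153.6 168.7 169.7]
```

Ingot_a is held: bottom about 18 mm below the TCP, centred within 2 mm. Next I move over the sled and turn.

jog_arm(motion=[[[0,0,-0.5,0.3,-0.16,-0.07,0.4],[0,0,0.5,0.6,-0.32,-0.07,0.4],[0,0,0,0.85,-0.44,-0.07,0.4],[0,0,0,0.85,-0.44,-0.07,0.4],[0,0,0,0.85,-0.44,-0.07,0.4],[0,0,0,0.85,-0.44,-0.07,0.4],[0,0,0,0.85,-0.44,-0.07,0.4],[0,0,0,0.58,-0.32,-0.07,0.4]]])

```text
t: 7.3
tool_pos: [497.0, 26.5, 196.5]
tool_rot: [0.806, 0.592, -0.001, -0.001]
force: [0.8, 0.1, -0.3]
width: 33.8
grip_force: 60.1
```

jog_arm(motion=[[[0,0,-1,0,0,0,0.4],[0,0,-1,0,0,0,0.4],[0,0,-1,0,0,0,0.4],[0,0,-1,0,0,0,0.4],[0,0,-1,0,0,0,0.4],[0,0,-1,0,0,0,0.4],[0,0,-1,0,0,0,0.4],[0,0,-1,0,0,0,0.4]]])

```text
t: 8.3
tool_pos: [497.7, 24.3, 196.2]
tool_rot: [0.578, 0.816, -0.001, -0.001]
force: [0.6, 1.0, -2.2]
width: 33.5
grip_force: 60.1
```

jog_arm(motion=[[[0,0,-1,0,0,0,0.4],[0,0,-1,0,0,0,0.4],[0,0,-1,0,0,0,0.4],[0,0,-1,0,0,0,0.4],[0,0,-1,0,0,0,0.4],[0,0,-1,0,0,0,0.4],[0,0,-1,0,0,0,0.4],[0,0,-1,0,0,0,0.4]]])

```text
t: 9.3
tool_pos: [497.6, 24.3, 196.2]
tool_rot: [0.292, 0.956, -0.0, -0.001]
force: [0.2, 0.3, -2.4]
width: 33.8
grip_force: 60.1
```

jog_arm(motion=[[[0,0,-1,0,0,0,0.4],[0,0,-1,0,0,0,0.4],[0,0,-1,0,0,0,0.4],[0,0,-1,0,0,0,0.4],[0,0,-1,0,0,0,0.4],[0,0,-1,0,0,0,0.4],[0,0,-1,0,0,0,0.4],[0,0,-1,0,0,0,0.4]]])

```text
t: 10.3
tool_pos: [497.7, 24.3, 196.2]
tool_rot: [-0.023, 1.0, 0.0, -0.001]
force: [-0.3, 0.7, -2.3]
width: 33.7
grip_force: 60.1
```

```bash
python3 - <<'E'
from h import *
o=bot.get_obs(); print(np.round(o['q'],3),o['tool_pos'],R.from_quat(o['tool_rot']).as_matrix()[:,0], np.round(o['qvel'],3))
p,d,m=cam("wrist"); w=cloud(d,m); wh=p.min(-1)>110
blobs(w,24,36,wh,100); blobs(w,48,62,None,50);blobs(w,150,210,wh,300)
cv2.imwrite('pics/w3.png',p[...,::-1])
E
```

```text
[ 0.049  0.154 -0.372  1.047  0.     0.002] [497.66174513  24.32153731 196.1800593 ] [-0.99889904 -0.04684719  0.00245756] [ 0.001 -0.     0.001 -0.    -0.001 -0.634]
pix [279. 155.] 1814 rect [472.2  21.7  92.5  28.3 -85. ] z [25.6 28.7 30. ]
pix [332. 230.] 701 rect [529.4  70.8  36.1  17.2   7.5] z [27.6 28.9 30. ]
pix [233. 232.] 343 rect [536.2 -15.8  33.    9.    3. ] z [27.5 28.8 30. ]
pix [532.  82.] 451 rect [402.  197.9  28.6  10.8 -76. ] z [49.3 55.  57.8]
pix [482. 102.] 153 rect [417.7 166.    9.9   3.9   7. ] z [48.9 55.  61.5]
pix [482. 196.] 1709 rect [490.4 182.6 129.2  13.1   3.2] z [48.8 55.2 61.3]
pix [ 29. 220.] 594 rect [ 525.1 -176.2   23.9   16.6    5.4] z [48.9 52.2 53.8]
pix [404. 393.] 147 rect [673.4 146.   15.1   2.6 -85.1] z [49.  56.5 61.5]
pix [152. 409.] 103 rect [704.7 -84.8  13.2   4.1 -82.1] z [48.4 53.5 60.7]
pix [281. 261.] 17510 rect [496.1  23.1  98.1  38.9   2.7] z [185.3 200.5 201.6]
```

View pics/w3.png

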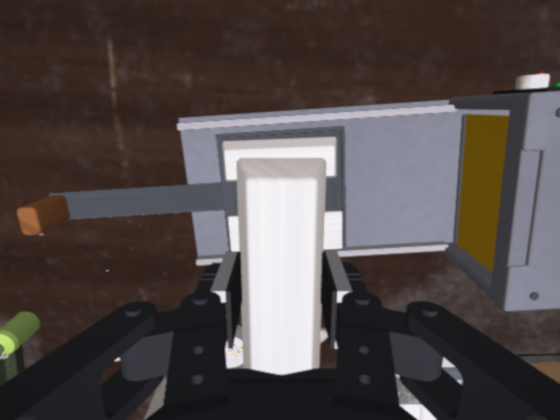

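The wrist view shows c at (279,155), d's ends at (332,230) and (233,232), and the handle at (29,220). The sled heads about 96° with its centre near (503,27). I'll place ingot_a 26 mm forward of that centre.

jog_arm(motion=[[[0,0,-0.72,0,0,0,0.4],[0,0,0,-0.06,0.24,0.4,0.4],[0,0,0,-0.055,0.24,0.5,0.4],[0,0,0,0,0,0.5,0.4],[0,0,0,0,0,0.5,0.4],[0,0,0,0,0,0.3,0.4],[0,0,0,0,0,0.2,0.4],[0,0,0,0,0,0,0.4]]])

```text
t: 11.35
tool_pos: [502.1, 53.1, 52.4]
tool_rot: [-0.05, 0.999, -0.0, -0.001]
force: [-0.4, 0.1, -2.2]
width: 33.8
grip_force: 60.1
```

jog_arm(motion=[[[0,0,0,0,0,0.03,0.4],[0,0,0,0,0,0.02,0.4],[0,0,0,0,0,0,0.4]]])

```text
t: 11.72
tool_pos: [503.7, 53.0, 50.7]
tool_rot: [-0.05, 0.999, 0.0, 0.0]
force: [0.3, -0.1, -2.4]
width: 33.9
grip_force: 60.2
```

jog_arm(motion=[[[0,0,0,0.01,0.01,0.025,0.4],[0,0,0,0.01,0,0.025,0.4],[0,0,0,0,0,0,0.4]]])

```text
t: 12.1
tool_pos: [501.8, 53.4, 47.1]
tool_rot: [-0.05, 0.999, -0.0, -0.0]
force: [-0.2, -0.0, -0.8]
width: 33.8
grip_force: 60.2
```

jog_arm(motion=[[[0,0,0,0,0,0.015,0.4],[0,0,0,0,0,0,0.4]]])

```text
t: 12.35
tool_pos: [502.2, 53.5, 46.4]
tool_rot: [-0.05, 0.999, 0.0, 0.0]
force: [0.4, -0.4, -2.5]
width: 33.5
grip_force: 60.2
```

jog_arm(motion=[[[0,0,0,0,0,0.015,0.4],[0,0,0,0,0,0,0.4]]])

```text
t: 12.6
tool_pos: [502.2, 53.5, 46.3]
tool_rot: [-0.05, 0.999, 0.0, 0.0]
force: [-3.9, -0.7, 7.2]
width: 33.6
grip_force: 61.2
```

jog_arm(motion=[[[0,0,0,0,0,0.015,0.4],[0,0,0,0,0,0,0.4]]])

```text
t: 12.85
tool_pos: [502.2, 53.5, 46.3]
tool_rot: [-0.05, 0.999, 0.0, 0.0]
force: [-6.2, -0.7, 17.4]
width: 33.8
grip_force: 62.1
```

jog_arm(motion=[[[0,0,0,0,0,-0.02,0.4],[0,0,0,0,0,0,0.1],[0,0,0,0,0,0,-0.1],[0,0,0,0,0,0,-0.2],[0,0,0,0,0,-0.2,-0.2],[0,0,0,0,0,-0.6,-0.2],[0,0,0,0,0,-0.9,-0.2],[0,0,0,0,0,-0.6,-0.2]]])

```text
t: 13.85
tool_pos: [503.0, 53.5, 187.1]
tool_rot: [-0.05, 0.999, 0.0, 0.001]
force: [-0.2, -0.2, -0.7]
width: 51.4
grip_force: 0.0
```

jog_arm(motion=[[[0,0,0,0.15,-0.36,0,-0.2],[0,0,0,0.33,-0.77,0,-0.2],[0,0,0,0.33,-0.77,0,-0.2],[0,0,0,0.33,-0.77,0,-0.2],[0,0,0,0.33,-0.77,0,-0.2],[0,0,0,0.33,-0.77,0,-0.2],[0,0,0,0.33,-0.77,0,-0.2],[0,0,0,0.29,-0.76,0,-0.2]]])

```text
t: 14.85
tool_pos: [391.4, -305.4, 184.8]
tool_rot: [-0.05, 0.999, -0.0, 0.0]
force: [1.8, -0.2, -0.4]
width: 50.9
grip_force: 0.0
```

jog_arm(motion=[[[0,0,1,0,0,0,-0.2],[0,0,1,0,0,0,-0.2],[0,0,1,0,0,0,-0.2],[0,0,1,0,0,0,-0.2],[0,0,1,0,0,0,-0.2],[0,0,1,0,0,0,-0.2],[0,0,1,0,0,0,-0.2],[0,0,1,0,0,0,-0.2]]])

```text
t: 15.85
tool_pos: [392.1, -303.8, 184.6]
tool_rot: [0.268, 0.963, -0.0, 0.0]
force: [0.5, -1.2, -0.5]
width: 51.3
grip_force: 0.0
```

jog_arm(motion=[[[0,0,1,0,0,0,-0.2],[0,0,1,0,0,0,-0.2],[0,0,1,0,0,0,-0.2],[0,0,1,0,0,0,-0.2],[0,0,1,0,0,0,-0.2],[0,0,1,0,0,0,-0.2],[0,0,1,0,0,0,-0.2],[0,0,1,0,0,0,-0.2]]])

```text
t: 16.85
tool_pos: [392.1, -303.8, 184.6]
tool_rot: [0.557, 0.83, -0.0, 0.0]
force: [-0.2, 0.4, -0.2]
width: 51.2
grip_force: 0.0
```

jog_arm(motion=[[[0,0,1,0,0,0,-0.2],[0,0,1,0,0,0,-0.2],[0,0,1,0,0,0,-0.2],[0,0,1,0,0,0,-0.2],[0,0,1,0,0,0,-0.2],[0,0,1,0,0,0,-0.2],[0,0,0,0,0,0,-0.2]]])

```text
t: 17.73
tool_pos: [392.1, -303.8, 184.5]
tool_rot: [0.738, 0.675, 0.0, 0.0]
force: [0.4, 0.5, 0.1]
width: 51.1
grip_force: 0.0
```

```bash
python3 - <<'E'
from h import *
o=bot.get_obs(); print(np.round(o['q'],3),o['tool_pos'],R.from_quat(o['tool_rot']).as_matrix()[:,0])
p,d,m=cam("wrist"); w=cloud(d,m); wh=p.min(-1)>110
blobs(w,17,28,wh,300)
p,d,m=cam("side"); w=cloud(d,m); blobs(w[:215],24,34,p[:215].min(-1)>130,40); blobs(w[:225],44,58,p[:225].min(-1)>130,40)
cv2.imwrite('pics/s3.png',cv2.resize(p[140:280,200:380,::-1],(756,588),interpolation=cv2.INTER_CUBIC))
E
```

```text
[-0.659  0.156 -0.398  1.016  0.     1.   ] [ 392.09621257 -303.80845736  184.49166119] [ 8.82835749e-02  9.96095320e-01 -3.52787952e-04]
pix [281. 188.] 4949 rect [ 391.7 -303.1   99.1   36.    85.2] z [19.7 20.9 22.1]
pix [164. 104.] 56 rect [ 2.5240e+02  1.3196e+03  2.0600e+02  3.4700e+01 -6.0000e-01] z [24.8 27.6 33.3]
pix [ 67. 114.] 65 rect [-3.0030e+02  1.3212e+03  1.8240e+02  3.2300e+01  6.0000e-01] z [24.4 29.  33.3]
pix [ 25. 118.] 97 rect [-523.6 1322.7  249.1   38.3   -2.1] z [24.4 29.1 33.4]
pix [291. 175.] 47 rect [677.9 168.2 106.6  50.3 -59.2] z [24.2 29.  33.3]
pix [267. 198.] 56 rect [536.6   7.   63.7  33.9 -87.5] z [25.1 31.  33.1]
pix [428. 203.] 68 rect [1079.5 -220.   139.9    7.4  -89.9] z [24.6 28.7 33.5]
pix [248. 200.] 68 rect [467.8   7.   67.5  30.2  87.1] z [25.6 30.8 33.4]
pix [177.  99.] 159 rect [3.5010e+02 1.3248e+03 4.0590e+02 5.3100e+01 1.0000e+00] z [44.9 50.5 57.4]
pix [ 43. 112.] 216 rect [-4.0410e+02  1.3182e+03  4.6890e+02  4.2600e+01 -6.0000e-01] z [45.  50.7 57.4]
pix [292. 170.] 58 rect [680.9 165.1 109.   46.5 -57.5] z [45.2 52.  57. ]
pix [326. 191.] 156 rect [740.4 -43.8 234.1 120.4 -49.3] z [45.1 52.1 57.3]
pix [429. 198.] 103 rect [1079.  -216.3  155.4    8.3   89.7] z [45.3 50.4 56.9]
```

View pics/s3.png

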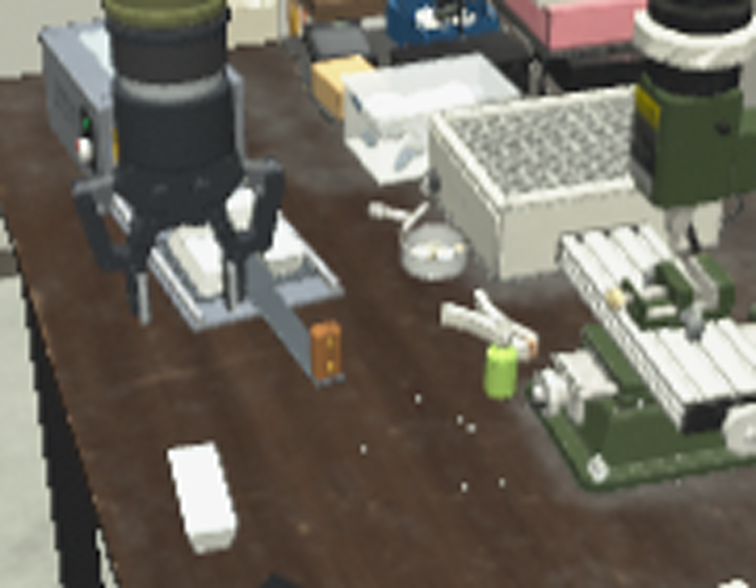

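The picture shows ingot_a lying across c and d at the front of the sled, behind the gripper at about (245,210). The jaws are centred over ingot_b, so I'll grasp it.

jog_arm(motion=[[[0,0,0,0.01,0,0.3,-0.2],[0,0,0,0,0,0.55,-0.2],[0,0,0,0,0,0.55,-0.2],[0,0,0,0,0,0.55,-0.2],[0,0,0,0,0,0.4,-0.2],[0,0,0,0,0,0.2,-0.2],[0,0,0,0,0,0.13,-0.2],[0,0,0,0,0,0,-0.2]]])

```text
t: 18.82
tool_pos: [392.2, -303.2, 23.1]
tool_rot: [0.738, 0.675, 0.0, 0.0]
force: [0.1, -0.2, -0.8]
width: 51.3
grip_force: 0.0
```

jog_arm(motion=[[[0,0,0,0,0,0,0.2],[0,0,0,0,0,0,0.4],[0,0,0,0,0,0,0.4],[0,0,0,0,0,0,0.4]]], force=60)

```text
t: 19.32
tool_pos: [392.7, -303.6, 24.1]
tool_rot: [0.738, 0.675, 0.0, 0.001]
force: [-2.2, 1.5, 6.3]
width: 34.2
grip_force: 59.8
```

jog_arm(motion=[[[0,0,0,0,0,-0.1,0.4],[0,0,0,0,0,-0.3,0.4],[0,0,0,0,0,-0.6,0.4],[0,0,0,0,0,-0.6,0.4],[0,0,0,0,0,-0.6,0.4],[0,0,0,0,0,-0.5,0.4],[0,0,0,0,0,-0.2,0.4],[0,0,0,0,0,0,0.4]]])

```text
t: 20.32
tool_pos: [392.3, -303.3, 197.3]
tool_rot: [0.738, 0.675, 0.0, 0.001]
force: [0.0, 0.1, -2.2]
width: 33.9
grip_force: 60.3
```

jog_arm(motion=[[[0,0,0,0.4,0.11,0,0.4],[0,0,0,0.67,0.19,0,0.4],[0,0,0,0.67,0.19,0,0.4],[0,0,0,0.67,0.19,0,0.4],[0,0,0,0.67,0.19,0,0.4],[0,0,0,0.67,0.19,0,0.4],[0,0,0,0.67,0.19,0,0.4],[0,0,0,0.69,0.2,0,0.4]]])

```text
t: 21.32
tool_pos: [505.3, -4.2, 195.2]
tool_rot: [0.738, 0.675, -0.001, -0.001]
force: [0.3, -0.6, -1.0]
width: 34.2
grip_force: 60.2
```

jog_arm(motion=[[[0,0,-1,0,0,0,0.4],[0,0,-1,0,0,0,0.4],[0,0,-1,0,0,0,0.4],[0,0,-1,0,0,0,0.4],[0,0,-1,0,0,0,0.4],[0,0,-1,0,0,0,0.4],[0,0,-1,0,0,0,0.4],[0,0,-1,0,0,0,0.4]]])

```text
t: 22.32
tool_pos: [504.9, -5.5, 195.0]
tool_rot: [0.487, 0.873, -0.001, -0.001]
force: [0.2, -0.0, -1.6]
width: 34.4
grip_force: 60.2
```

jog_arm(motion=[[[0,0,-1,0,0,0,0.4],[0,0,-1,0,0,0,0.4],[0,0,-1,0,0,0,0.4],[0,0,-1,0,0,0,0.4],[0,0,-1,0,0,0,0.4],[0,0,-1,0,0,0,0.4],[0,0,-1,0,0,0,0.4],[0,0,-1,0,0,0,0.4]]])

```text
t: 23.32
tool_pos: [504.9, -5.5, 195.0]
tool_rot: [0.188, 0.982, -0.0, -0.002]
force: [0.8, 0.5, -2.4]
width: 34.3
grip_force: 60.2
```

jog_arm(motion=[[[0,0,-1,0,0,0,0.4],[0,0,-1,0,0,0,0.4],[0,0,-1,0,0,0,0.4],[0,0,-1,0,0,0,0.4],[0,0,-1,0,0,0,0.4],[0,0,-1,0,0,0,0.4],[0,0,0,0,0,0,0.4]]])

```text
t: 24.2
tool_pos: [505.0, -5.5, 195.3]
tool_rot: [-0.05, 0.999, 0.0, -0.001]
force: [0.1, 0.0, -2.2]
width: 34.1
grip_force: 60.2
```

```bash
python3 - <<'E'
from h import *
o=bot.get_obs(); print(np.round(o['q'],3),o['tool_pos'],R.from_quat(o['tool_rot']).as_matrix()[:,0])
p,d,m=cam("wrist"); w=cloud(d,m); wh=p.min(-1)>110
blobs(w,24,36,wh,80); blobs(w,46,60,None,150);blobs(w,150,230,wh,300)
cv2.imwrite('pics/w4.png',p[...,::-1])
E
```

```text
[-0.011  0.168 -0.358  1.048 -0.    -0.11 ] [505.02427017  -5.47628905 195.31108903] [-0.99508157 -0.09901907  0.00281048]
pix [305. 158.] 1967 rect [491.   12.2 103.4  84.6 -13.5] z [26.9 29.1 34.7]
pix [372. 227.] 206 rect [528.8  77.2  35.8   5.4   5.7] z [27.3 28.6 29.9]
pix [400. 392.] 86 rect [695.6 133.6  23.9   1.5   2. ] z [25.5 31.1 35.2]
pix [527. 107.] 188 rect [417.7 166.1   9.9   4.    6.3] z [46.9 53.5 59.4]
pix [520. 200.] 2040 rect [490.2 183.3 129.4  15.    2.9] z [46.7 53.3 59.3]
pix [354. 197.] 3916 rect [501.3  52.9  92.6  27.6   5.6] z [48.6 50.8 52. ]
pix [ 63. 202.] 658 rect [ 525.5 -176.5   24.6   16.8    3.9] z [47.5 52.2 53.7]
pix [ 11. 337.] 314 rect [ 653.3 -228.5   16.1   12.4   34.1] z [47.1 53.4 59.1]
pix [281. 263.] 18583 rect [500.4  -2.9  92.7  41.9   6.1] z [191.  192.1 193.1]
```

View pics/w4.png

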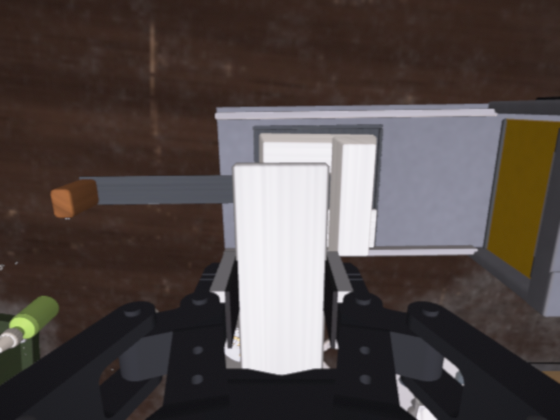

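The view shows a across the sled at (354,197), measured at (501.3,52.9) and 5.6°, which is aligned. b is held at (281,263). I'll place b 53 mm behind a.

jog_arm(motion=[[[0,0,0,-0.048,0.1,0.3,0.4],[0,0,0,0,0,0.5,0.4],[0,0,0,0,0,0.5,0.4],[0,0,0,0,0,0.5,0.4],[0,0,0,0,0,0.3,0.4],[0,0,0,0,0,0.18,0.4],[0,0,0,0,0,0,0.4]]])

```text
t: 25.12
tool_pos: [507.6, 0.8, 59.4]
tool_rot: [-0.05, 0.999, 0.0, -0.001]
force: [0.4, -0.3, -1.2]
width: 34.4
grip_force: 60.2
```

jog_arm(motion=[[[0,0,0,0,0,0.03,0.4],[0,0,0,0,0,0.015,0.4],[0,0,0,0,0,0,0.4]]])

```text
t: 25.5
tool_pos: [508.7, 0.8, 58.0]
tool_rot: [-0.05, 0.999, -0.0, 0.0]
force: [0.3, -0.3, -2.6]
width: 34.1
grip_force: 60.2
```

jog_arm(motion=[[[0,0,0,0,0,0.015,0.4],[0,0,0,0,0,0,0.4]]])

```text
t: 25.75
tool_pos: [508.3, 0.8, 56.6]
tool_rot: [-0.05, 0.999, -0.0, 0.0]
force: [-0.7, 0.0, -1.6]
width: 34.0
grip_force: 60.2
```

jog_arm(motion=[[[0,0,0,0.01,0,0.02,0.4],[0,0,0,0,0,0,0.4]]])

```text
t: 26.0
tool_pos: [507.5, 0.7, 55.3]
tool_rot: [-0.05, 0.999, 0.0, -0.0]
force: [0.0, 1.0, -1.6]
width: 34.4
grip_force: 60.2
```

jog_arm(motion=[[[0,0,0,0,0,0.015,0.4],[0,0,0,0,0,0,0.4]]])

```text
t: 26.25
tool_pos: [507.7, 0.7, 54.4]
tool_rot: [-0.05, 0.999, -0.0, -0.0]
force: [-0.6, -0.1, -2.7]
width: 34.1
grip_force: 60.2
```

jog_arm(motion=[[[0,0,0,0,0,0.015,0.4],[0,0,0,0,0,0,0.4]]])

```text
t: 26.5
tool_pos: [507.8, 0.7, 54.1]
tool_rot: [-0.05, 0.999, -0.0, 0.0]
force: [-2.4, -0.3, 4.9]
width: 34.3
grip_force: 60.8
```

jog_arm(motion=[[[0,0,0,0,0,-0.01,0.3],[0,0,0,0,0,0,0.06],[0,0,0,0,0,0,0.06],[0,0,0,0,0,-0.2,0.06],[0,0,0,0,0,-0.5,0.06],[0,0,0,0,0,-0.8,0.06],[0,0,0,0,0,-0.7,0.5],[0,0,0,0,0,0,1]]])

```text
t: 27.5
tool_pos: [510.5, 0.7, 190.7]
tool_rot: [-0.05, 0.999, -0.0, 0.004]
force: [-0.6, 0.0, 0.2]
width: 4.5
grip_force: 0.0
```

jog_arm(motion=[[[0,0,0,0,-0.4,0,1],[0,0,0,0,-0.73,0,1],[0,0,0,0,-0.73,0,1],[0,0,0,0,-0.73,0,1],[0,0,0,0,-0.73,0,1],[0,0,0,0,-0.35,0,1],[0,0,0,0,0,0,1]]])

```text
t: 28.38
tool_pos: [529.4, -219.1, 185.7]
tool_rot: [-0.049, 0.999, 0.0, -0.0]
force: [0.7, 0.2, -0.6]
width: -0.0
grip_force: 0.0
```

```bash
python3 - <<'E'
from h import *
o=bot.get_obs(); print(o['tool_pos'],o['width'])
p,d,m=cam("wrist"); w=cloud(d,m); wh=p.min(-1)>110
blobs(w,46,60,None,100); blobs(w,24,36,wh,80)
cv2.imwrite('pics/w5.png',p[...,::-1])
p,d,m=cam("side"); w=cloud(d,m); blobs(w[:215],44,58,p[:215].min(-1)>130,40)
E
```

```text
[ 529.39583114 -219.0845476   185.6670121 ] -0.0307854820244119
pix [550. 217.] 1866 rect [511.2 -16.1 100.4  19.3  16.7] z [47.2 50.5 51.8]
pix [335. 201.] 630 rect [ 524.5 -177.1   23.2   16.3    7. ] z [48.6 52.3 53.7]
pix [170. 357.] 112 rect [ 672.9 -300.    12.6    3.7  -87.1] z [48.9 56.5 59.9]
pix [530. 192.] 1646 rect [508.7 -15.5  94.6  17.9   2.5] z [25.1 28.7 34.6]
pix [200.  97.] 282 rect [ 5.0120e+02  1.3202e+03  7.5590e+02  4.4400e+01 -2.0000e-01] z [44.9 50.9 57.2]
pix [ 43. 112.] 218 rect [-4.1800e+02  1.3218e+03  4.4940e+02  4.4100e+01  1.0000e-01] z [44.5 51.3 57. ]
pix [327. 192.] 144 rect [741.9 -43.6 236.4 116.1 -49.7] z [45.8 52.5 57. ]
pix [255. 192.] 312 rect [502.3  23.3  98.4  94.    7.2] z [45.1 52.5 54.9]
pix [421. 192.] 41 rect [1079.3 -176.6   83.8    6.8   90. ] z [45.9 51.3 57. ]
```

View pics/w5.png

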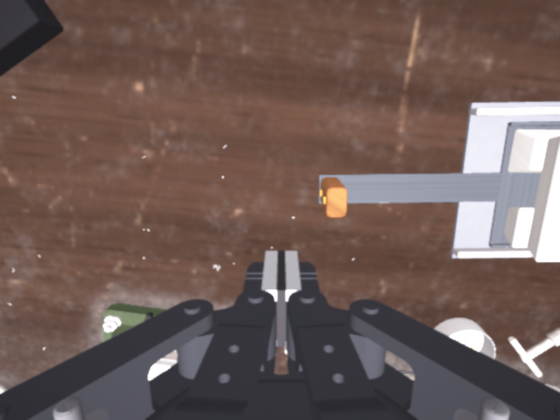

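The picture shows the handle at (335,200), straight ahead of the closed fingers, and the top layer level on the sled at right. I'll go down behind the handle and push gently.

jog_arm(motion=[[[0,0,0,0,0,0.4,1],[0,0,0,0,0,0.6,1],[0,0,0,0,0,0.6,1],[0,0,0,0,0,0.5,1],[0,0,0,0,0,0.3,1],[0,0,0,0,0,0.1,1],[0,0,0,0,0.1,0,1],[0,0,0,0,0.1,0,1]]])

```text
t: 29.48
tool_pos: [529.2, -205.9, 37.2]
tool_rot: [-0.05, 0.999, -0.0, 0.001]
force: [0.2, 0.3, 0.1]
width: -0.1
grip_force: 0.0
```

jog_arm(motion=[[[0,0,0,0,0.05,0,1],[0,0,0,0,0.05,0,1],[0,0,0,0,0.05,0,1],[0,0,0,0,0.05,0,1],[0,0,0,0,0.07,0,1],[0,0,0,0,0.09,0,1],[0,0,0,0,0.11,0,1],[0,0,0,0,0.11,0,1]]])

```text
t: 30.48
tool_pos: [525.4, -172.2, 36.6]
tool_rot: [-0.05, 0.999, -0.001, 0.0]
force: [1.3, -5.4, 2.1]
width: -0.1
grip_force: 2.6
```

```bash
python3 - <<'E'
from h import *
o=bot.get_obs(); print(o['tool_pos'],o['force'],R.from_quat(o['tool_rot']).as_matrix()[:,1])
p,d,m=cam("wrist"); w=cloud(d,m); blobs(w,44,58,None,100)
p,d,m=cam("scene"); w=cloud(d,m); 
# guides: points 12-20mm high near deck -> fit box heading; box top
b=w[(w[...,2]>100)&(w[...,2]<114)&(w[...,1]>150)&(w[...,1]<420)&(w[...,0]>350)&(w[...,0]<590)]
print('boxtop',len(b),rect(b[:,:2]))
t=w[(w[...,2]>44)&(w[...,2]<58)&(w[...,1]>-60)&(w[...,1]<150)&(w[...,0]>430)&(w[...,0]<580)]
print('top layer',len(t),rect(t[:,:2]) if len(t)>20 else '')
E
```

```text
[ 525.43854139 -172.17636203   36.562015  ] [ 1.2961231  -5.35298986  2.08933327] [-0.09934314  0.99505236 -0.00132266]
pix [309. 293.] 2865 rect [ 516.7 -164.4   38.9   26.   -56.1] z [45.  52.1 56.5]
boxtop 3507 [474.2 276.3 206.5 150.  -83.6]
top layer 576 [503.9  55.4 103.1  87.5   4.5]
```

The box heading is 96.4° and the sled slides at about 5 N. I'll keep pushing at a steady, gentle speed.

jog_arm(motion=[[[0,0,0,0.002,0.13,0,1],[0,0,0,0.002,0.15,0,1],[0,0,0,0.002,0.15,0,1],[0,0,0,0.002,0.15,0,1],[0,0,0,0.002,0.15,0,1],[0,0,0,0.002,0.15,0,1],[0,0,0,0.002,0.15,0,1],[0,0,0,0.002,0.13,0,1]]])

```text
t: 31.58
tool_pos: [517.1, -102.4, 36.3]
tool_rot: [-0.05, 0.999, -0.0, -0.0]
force: [0.9, -4.6, 2.4]
width: -0.0
grip_force: 2.6
```

jog_arm(motion=[[[0,0,0,0.002,0.13,0,1],[0,0,0,0.002,0.13,0,1],[0,0,0,0.002,0.13,0,1],[0,0,0,0.002,0.13,0,1],[0,0,0,0.002,0.13,0,1],[0,0,0,0.002,0.13,0,1],[0,0,0,0.002,0.13,0,1],[0,0,0,0.002,0.13,0,1]]])

```text
t: 32.58
tool_pos: [509.8, -40.6, 36.3]
tool_rot: [-0.05, 0.999, -0.0, -0.0]
force: [0.5, -4.8, 1.9]
width: -0.0
grip_force: 2.8
```

```bash
python3 - <<'E'
from h import *
o=bot.get_obs(); print(o['tool_pos'],o['force'])
p,d,m=cam("side"); a=p[130:235,190:325,::-1]
q,d,m=cam("scene"); b=q[200:340,60:260,::-1]
cv2.imwrite('pics/push.png',np.hstack([cv2.resize(a,(400,311)),cv2.resize(b,(400,311))]))
E
```

```text
[509.75663699 -40.59409896  36.27047289] [ 0.51782242 -4.80375969  1.94152185]
```

View pics/push.png

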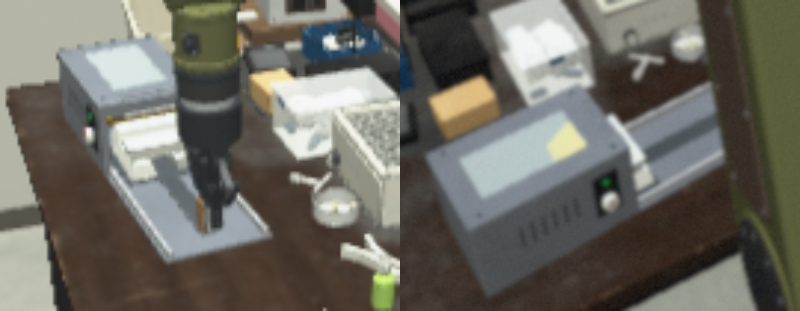

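The picture shows the stack upright and entering the box, with the flap lifting. I'll continue and slow down near the stop.

jog_arm(motion=[[[0,0,0,0.002,0.13,0,1],[0,0,0,0.002,0.13,0,1],[0,0,0,0.002,0.13,0,1],[0,0,0,0.002,0.13,0,1],[0,0,0,0.002,0.13,0,1],[0,0,0,0.002,0.13,0,1],[0,0,0,0.002,0.13,0,1],[0,0,0,0.002,0.13,0,1]]])

```text
t: 33.67
tool_pos: [502.3, 21.0, 36.0]
tool_rot: [-0.05, 0.999, -0.001, -0.0]
force: [1.0, -4.8, 1.4]
width: -0.3
grip_force: 2.6
```

jog_arm(motion=[[[0,0,0,0.002,0.12,0,1],[0,0,0,0.002,0.12,0,1],[0,0,0,0.002,0.12,0,1],[0,0,0,0.002,0.1,0,1],[0,0,0,0.002,0.08,0,1],[0,0,0,0.002,0.06,0,1],[0,0,0,0,0.05,0,1],[0,0,0,0,0.05,0,1]]])

```text
t: 34.67
tool_pos: [497.6, 63.1, 36.1]
tool_rot: [-0.05, 0.999, 0.0, -0.0]
force: [0.2, -4.5, 1.2]
width: 0.1
grip_force: 2.2
```

```bash
python3 - <<'E'
from h import *
o=bot.get_obs(); print(o['tool_pos'],o['force'])
p,d,m=cam("wrist"); w=cloud(d,m); blobs(w,44,58,(p[...,0]>p[...,2]*1.6),60)
E
```

```text
[497.61724232  63.14059693  36.06327255] [ 0.16835268 -4.45938102  1.21049174]
pix [342. 289.] 1275 rect [487.8  84.4  16.   10.  -84.4] z [45.1 51.6 53.4]
```

jog_arm(motion=[[[0,0,0,0,0.05,0,1],[0,0,0,0,0.05,0,1],[0,0,0,0,0.04,0,1],[0,0,0,0,0.04,0,1],[0,0,0,0,0.04,0,1],[0,0,0,0,0.03,0,1],[0,0,0,0,0,0,1]]])

```text
t: 35.6
tool_pos: [496.2, 78.4, 36.1]
tool_rot: [-0.05, 0.999, 0.0, -0.0]
force: [0.1, -1.7, -1.3]
width: 0.2
grip_force: 1.0
```

jog_arm(motion=[[[0,0,0,0,0.025,0,1],[0,0,0,0,0.025,0,1],[0,0,0,0,0,0,1]]])

```text
t: 35.98
tool_pos: [496.6, 79.7, 36.3]
tool_rot: [-0.05, 0.999, -0.002, 0.0]
force: [2.2, -8.6, -1.3]
width: -0.3
grip_force: 4.2
```

jog_arm(motion=[[[0,0,0,0,0.02,0,1],[0,0,0,0,0.02,0,1],[0,0,0,0,0,0,1]]])

```text
t: 36.35
tool_pos: [497.4, 80.1, 36.7]
tool_rot: [-0.049, 0.999, -0.004, 0.001]
force: [3.9, -15.5, -0.6]
width: 0.0
grip_force: 7.9
```

The force rises to 15 N at the expected position, so the sled is against the back stop. I'll retreat and check.

jog_arm(motion=[[[0,0,0,0,-0.1,0,1],[0,0,0,0,-0.4,0,1],[0,0,0,0,-0.8,0,1],[0,0,0,0,-0.8,-0.5,1],[0,0,0,0,-0.8,-0.8,1],[0,0,0,0,-0.8,-0.8,1],[0,0,0,0,-0.8,-0.2,1],[0,0,0,0,0,0,1]]])

```text
t: 37.35
tool_pos: [523.7, -180.2, 168.4]
tool_rot: [-0.048, 0.999, -0.0, 0.002]
force: [0.1, 0.3, -0.1]
width: 0.2
grip_force: 0.0
```

```bash
python3 - <<'E'
from h import *
o=bot.get_obs(); print(o['t'],o['tool_pos'],o['force'])
p,d,m=cam("side"); w=cloud(d,m); a=p[120:260,190:340,::-1]; rgb=p.astype(int)
yel=(rgb[...,0]>120)&(rgb[...,2]<90)&(rgb[...,1]>90); yel[:,:205]=0;yel[:,275:]=0;yel[:140]=0;yel[200:]=0
blobs(w,10,90,yel,60)
q,d,m=cam("wrist"); ww=cloud(d,m); blobs(ww,44,58,(q[...,0]>q[...,2]*1.6),60)
cv2.imwrite('pics/end.png',np.hstack([cv2.resize(a,(400,373)),cv2.resize(q[...,::-1],(400,373))]))
E
```

```text
37.35 [ 523.73906666 -180.23169809  168.38956747] [ 0.0802196   0.34563241 -0.14884393]
pix [240. 175.] 370 rect [484.6 181.  119.2  16.4   8. ] z [21.7 49.3 75.3]
```

View pics/end.png

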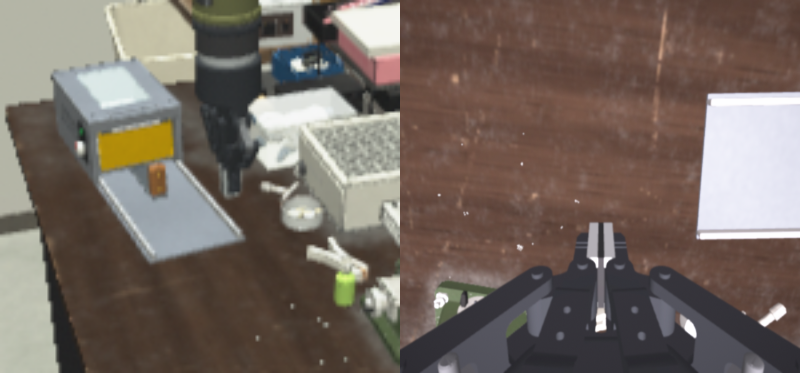

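The picture shows the flap shut at (135,145), the handle standing outside at (157,180), and the tin, clip and bottle undisturbed. One check of the handle position, then I hand in.

```bash
python3 - <<'E'
from h import *
p,d,m=cam("side"); w=cloud(d,m)
k=np.zeros(d.shape,bool); k[178:197,242:258]=1
blobs(w,46,58,k,5)
o=np.array([485,180]);u=np.array([-.1115,.9938])
q=w[k&(w[...,2]>46)&(w[...,2]<58)]; print('handle x in box',(q[:,:2].mean(0)-o)@u)
print(bot.close_job())
E
```

```text
pix [248. 183.] 24 rect [494.1  99.7  22.6  22.6 -84.8] z [47.5 52.8 56.4]
handle x in box -83.91853200868357
the job is handed in; nothing more can be done
None
```

The job is handed in. The two loose ingots were laid across the sled, and the sled was pushed until the force rose to 15 N at the expected stop. The flap is shut and the tin, clip and bottle look undisturbed. The last camera check put the handle at about -84 mm from the flap, against -77 mm when fully home, but it saw only a few pixels, and I handed in in that same script without re-measuring. I could not see the stack once the flap closed.

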